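Put the tape measure away

ROBOT

A 7-joint arm with a two-finger parallel gripper is mounted at the origin on a cart in front of the work surface, level with it; the furniture and walls round the work are solid. World frame = base frame: x ahead of the robot, y to its left, z up, the work surface at z = 0. Lengths are in m, angles in rad, forces in N, time in s.
With the tool pointing down it reaches from about 0.425 to 0.875 m from the base axis. Payload 4.7 kg.
Tool frame: the origin (TCP) lies midway between the tips of the shut fingers; the grasp point (between the pads) lies 19 mm behind it; z points along the fingers, y is the line along which they close (so a half turn about z gives the same grasp; the last joint's range is limited). The gripper opens to 87 mm and grips with 3 to 60 N. Pads are 19 mm wide; open, the fingers measure 117 mm over their backs; the gripper's body (75 mm by 190 mm) begins 51 mm behind the grasp point.
Start: joints at [-1.097, 0.321, -0.07, 1.45, 0.023, 1.371, -0.057], TCP at [0.288, 0.582, 0.223] pointing down, gripper open.
Joint ranges: [-2.86, 2.86], [-0.3, 2.09], [-1.38, 1.24], [0.06, 2.45], [-1.56, 4.7], [0.09, 2.05], [-2.69, 2.69]. Speed limits (rad/s): [2.57, 2.57, 3.14, 3.14, 3.14, 3.14, 3.14].

INTERFACE

Orientations are given as a rotation vector (axis times angle).
In Python, from bench import ctrl, get_image, calibration gives the robot as it stands.
- The arm moves only by the tool apply_moves, never from a script. Its arguments are lists of equal length, an entry for each row: "dp": the shift along the tool's x, y, z in m, a list of three; "twist": the turn, a rotation vector about the tool's x, y, z in rad, a list of three; "fingers": the closure, from 0 (fully open) to 1 (shut). In form: {"dp": [[dx, dy, dz], ...], "twist": [[ax, ay, az], ...], "fingers": [fingers, ...]}. A call has 1 to 10 rows; each row shifts and turns the commanded pose from where the row before left it, along the tool's axes as they then stand; what a row does not reach is not made up. A row lasts 1/10 s, in which the tool goes at most 50 mm and 8.59 degrees, less where a joint would pass 70% of its speed; a pose out of reach is approached as far as the arm can. A call is refused whole if a number of a shift passes 0.05 or a number of a turn 0.15, either way. A call with a gripper value outside its range is refused whole. The fingers move at their own pace and stop on an object; "newtons" is the grip in N (left out, the last holds). Time passes only in rows, so rows that do not move let the fingers close. It gives the time, the measured TCP pose, the force, the opening and the grip force at its end, in the units of the state.
- ctrl.get_state(): the state, without advancing time (a new reading comes with each control period).
- get_image(name): name is "scene" or "top"; returns the picture (384x512x3 uint8, red, green, blue); there is no depth.
- calibration(name): a dict with "fx", "fy", "cx", "cy" (pixels), "eye" and "attitude" of the camera in the world. Camera axes: x right, y up, looking along -z (the intrinsics and any distortion apply to the point x, -y, -z); pixel columns grow to the right and rows downward; lengths in m; the calibration is good to about 2 mm. A picture is of the moment at which its call begins. calibration takes no time and is no camera call.
- ctrl.close_job(): hands the job in; it is judged then, once.
The state is a dict: "time": time; "joint_positions": joint angles; "qd": joint speeds; "joint_torque": joint torques, N m; "position": TCP position; "tool_rot": TCP orientation; "ft_force": force on the tool from outside, world axes, zero at the start; "torque": the same for the moment, N m; "grip_width": opening from 0.0 (shut) to 1.0 (fully open); "grip_force": force on a finger pad.
Only numpy, scipy, OpenCV 4.12 (cv2) and the standard library are available. Lean on these libraries where they do the work, as an engineer would, in place of code of your own. Each camera call takes 0.05 s, during which the arm holds its last target. There are 200 camera calls.

TASK

Someone tossed the tape measure into the sloping offcut bin. Slide the lid of the wooden toolbox fully open, then lift the tape measure out of the bin, stand it upright on the floor of the toolbox without dropping it, and slide the lid fully shut. Leave the two wood offcuts in the bin and the other things on the bench where they are.

Things in the scene. Friction and masses are not known exactly. Their poses are not given: they have to be found in the camera images.
- tape_mid (a point): middle of the tape measure's case (chrome and black; 34 mm thick along x, 68 mm long along y, 61 mm high; 0.3 kg; grasp across its flat sides). z points out of its top, the base is 30 mm below. It starts standing on the sloping bin floor, so z leans 30 degrees to the bin's low front and x lies across the bin. The yellow blade end (at -y) is only for show
- bin_floor (a point): middle of the fixed plywood bin's floor, 56 mm above the bench. Site axes are level: x along the width, y from high back to low front. The floor, 270 x 130 mm, falls to +y at 30 degrees. Square to it: front lip 38 mm, sides 30, back 90, and a hood reaches 32 mm forward from the back's top. Three things stand in it side by side, 78 mm apart, in any order
- block_mid (a point): middle of a pale wood offcut in the bin, 42 x 85 x 30 mm (x, y, z), bystander
- offcut_mid (a point): middle of a dark wood strip in the bin, 30 x 85 x 20 mm (x, y, z), bystander
- box_floor (a point): inner floor's middle of the fixed wooden toolbox, 8 mm above the bench, z up. Outside 184 mm along x, 190 mm along y; walls 8 mm thick, their tops 74 mm above this point; lid runners along the two x sides reach 88 mm above it. Behind the bench front stands a mitre saw (x beyond 0.6 m, y -0.25 to 0.15): pass in front of it. The lid covers the box and slides along the box's -y
- lid (a joint): how far the toolbox lid has slid open, m: 0 is fully shut against its stop, 0.16 fully open; it slides along the box's -y, stays where it is left, and needs about 2 N
- lid_knob (a point): middle of the round head of the dark knob on the lid, to be pinched from above: head 28 mm across and 16 mm high, on a 14 mm stem; the lid's top lies 31 mm below this point. It moves with the lid; its axes are those of the box
- pliers: red-handled pliers lying on the bench between bin and toolbox, 59 x 171 x 12 mm, bystander
- scrap: flat wood offcut on the bench to the left of the toolbox, 50 x 120 x 24 mm, bystander
- screwdriver: blue screwdriver on the bench to the right of the bin, 28 x 170 x 25 mm, bystander
Not all that is in view belongs to the job. Of the things that look like the part that bears tape_mid, the largest one is meant. Of the things that look like the part that bears offcut_mid, the larger one is meant.

How it is judged:
On the way, in this order (a step that is already met when the one before it is completed fails the run):
1. the lid is slid open (by at least 130 mm) (value of joint lid above 0.13 m), for 0.2 s.
2. the tape measure is lifted out of the bin, while the lid is open (value of joint lid above 0.13 m and distance between tape_mid and bin_floor above 0.13 m and height (world z) of tape_mid above 0.11 m), for 0.1 s.
3. the tape measure stands upright on the toolbox floor, released (z of tape_mid in the frame of box_floor below 0.04 m and horizontal distance between tape_mid and box_floor below 0.1 m and angle between tape_mid's own z axis and vertical below 0.2 rad and contact force between tape and the fingers below 0.1 N), for 0.2 s.
At the end, for the whole second after the job is handed in: The lid is shut to within 8 mm of its stop; the tape measure stands upright (within 0.2 rad), at rest on the toolbox floor, its middle under 40 mm above it and within 100 mm (level) of its centre; both offcuts are still in the bin (within 160 mm of the middle of its floor) (value of joint lid below 0.008 m and z of tape_mid in the frame of box_floor below 0.04 m and horizontal distance between tape_mid and box_floor below 0.1 m and angle between tape_mid's own z axis and vertical below 0.2 rad and distance between each of block_mid, offcut_mid and bin_floor below 0.16 m and linear speed of tape below 0.02 m/s); the robot touches nothing.
It fails at once if the tape measure is let go over the toolbox with its base more than 25 mm above the floor (horizontal distance between tape_mid and box_floor below 0.1 m and z of tape_mid in the frame of box_floor above 0.056 m and contact force between tape and the fingers below 0.05 N).
It fails at once if the pliers are pushed more than 40 mm (distance of pliers from where it was at the start of the episode above 0.04 m).
It fails at once if the flat offcut on the bench is pushed more than 40 mm (distance of scrap from where it was at the start of the episode above 0.04 m).
It fails at once if the screwdriver is pushed more than 40 mm (distance of screwdriver from where it was at the start of the episode above 0.04 m).
It fails at once if an offcut is taken out of the bin (distance between any of block_mid, offcut_mid and bin_floor above 0.18 m).
It also fails if it takes over 67 s, if anything falls off the work surface, if the arm or the gripper's body presses on something with over 40 N, if the wrist force passes 120 N, or if a joint passes its speed limit or range.

## Working session

There is one attempt and no reset: what is moved stays moved. The work goes in short steps, Python scripts to look and compute and a tool call to move; the robot and the scene stay as the last step left them, time stands still between calls to the robot, and variables do not carry over. Pictures are saved under pics/ and viewed, at most 10 in all, crops included, and the job is handed in when it is done.

Besides the shell and the picture viewer there is one more tool, called as name(argument=value, ...) on one line, values as JSON. apply_moves: Moves the arm, as the interface text tells. Its arguments: {"type":"object","properties":{"dp":{"type":"array"},"twist":{"type":"array"},"fingers":{"type":"array"},"newtons":{"type":"number"}},"required":["dp","twist","fingers"]}

```bash
mkdir -p pics
python3 - <<'E'
from bench import ctrl,get_image,calibration
import cv2,numpy as np
for n in("scene","top"):
    cv2.imwrite(f"pics/{n}0.png",cv2.resize(get_image(n)[:,:,::-1],(800,600),interpolation=cv2.INTER_CUBIC)); print(calibration(n))
s=ctrl.get_state();print({k:np.round(v,3) for k,v in s.items()})
E
```

```text
{'fx': 349.4355989479531, 'fy': 349.4355989479531, 'cx': 249.21986755624445, 'cy': 196.87307629229295, 'eye': array([-0.40494614, -1.37992531,  0.99024353]), 'attitude': array([ 1.002781  , -0.33402958, -0.54240765])}
{'fx': 476.7847275040741, 'fy': 476.7847275040741, 'cx': 254.87844512566434, 'cy': 191.2446723262382, 'eye': array([-0.10904497, -0.18178541,  1.89881287]), 'attitude': array([ 0.26331695, -0.23765108, -1.51184465])}
{'time': np.float64(0.1), 'joint_positions': array([-1.097,  0.322, -0.07 ,  1.452,  0.023,  1.371, -0.057]), 'qd': array([-0.001, -0.003, -0.   , -0.002, -0.002,  0.   , -0.002]), 'joint_torque': array([-0.0000e+00, -4.9258e+01, -4.0600e-01, -3.1339e+01, -6.4000e-02,
        4.0000e-02,  0.0000e+00]), 'position': array([0.288, 0.582, 0.222]), 'tool_rot': array([-7.160e-01, -3.059e+00,  3.000e-03]), 'ft_force': array([-0.956,  0.238, -0.418]), 'torque': array([-0.021, -0.017,  0.023]), 'grip_force': np.float64(0.0), 'grip_width': np.float64(1.0)}
```

View pics/scene0.png

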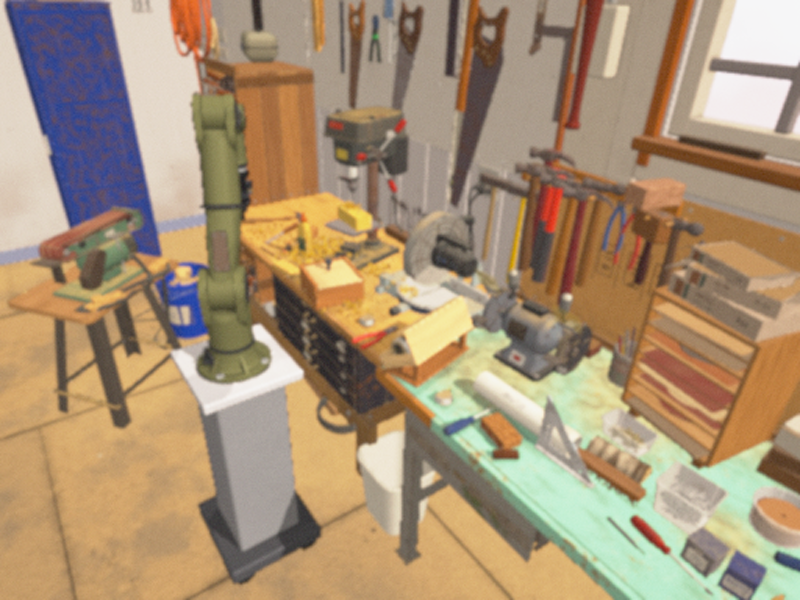

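View pics/top0.png

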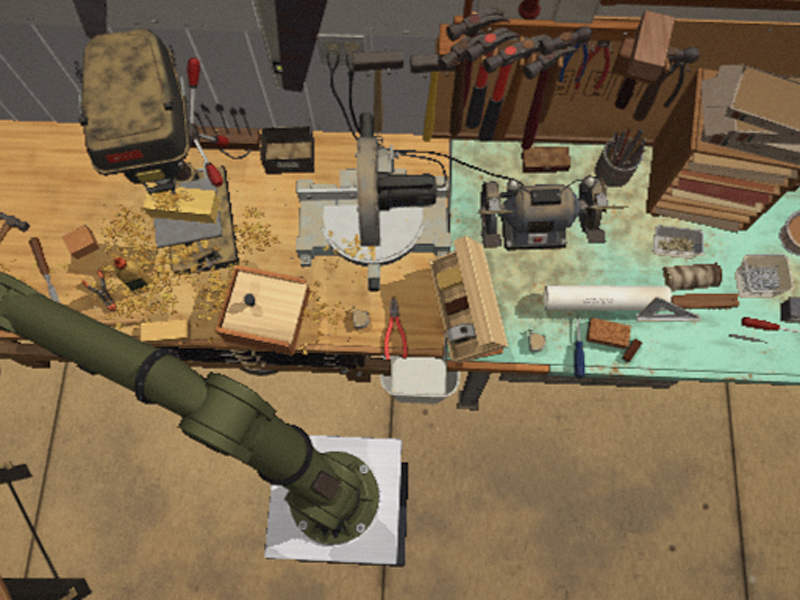

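The top view shows the toolbox with its lid and knob at (262,308)/(249,300), and the bin at (470,300) with its hood to the right. The pliers are at (396,328), the screwdriver at (579,350) and the scrap at (164,328). I'll enlarge the bin and the box next.

Run:
```python
from bench import get_image
import cv2,numpy as np
im=np.mean([get_image("top").astype(float) for _ in range(4)],0).astype(np.uint8)[:,:,::-1]
cv2.imwrite("pics/top_raw.png",im)
a=im[148:233,272:328]; b=im[165:230,85:205]
A=cv2.resize(a,None,fx=7,fy=7,interpolation=cv2.INTER_CUBIC)
cv2.imwrite("pics/binc.png",A)
cv2.imwrite("pics/boxc.png",cv2.resize(b,None,fx=6,fy=6,interpolation=cv2.INTER_CUBIC))
```

```text
(no output)
```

View pics/binc.png

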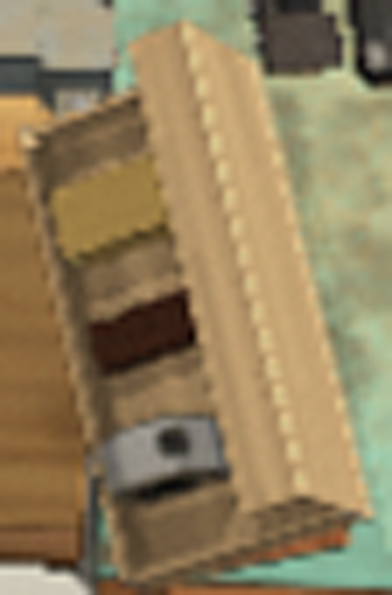

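View pics/boxc.png

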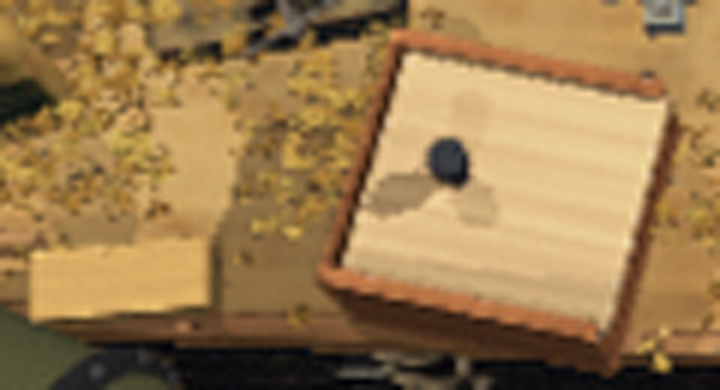

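Candidates for the tape, in full-view pixels:
- The chrome and black case in the bin, at about (460,332). It is by far the largest and the only one standing on the bin floor, so it is the one meant. The crop confirms this.
- The small rounded things on the bench at (359,317) and (536,341) are decoys.

For the dark strip, the one in the bin at (457,303) is larger than the small dark piece at (633,349). The pale block is at (451,279).

In the box crop the knob head is at (449,160), and the runner corners are at (398,32), (668,85), (325,272) and (605,338). Next I'll fit the poses.

```bash
cat > h.py <<'E'
import numpy as np
from scipy.spatial.transform import Rotation as R
from scipy.optimize import least_squares
from bench import ctrl,get_image,calibration
def proj(P,n="top"):
    c=calibration(n); q=(np.atleast_2d(P)-c["eye"])@R.from_rotvec(c["attitude"]).as_matrix()
    return np.c_[c["cx"]-c["fx"]*q[:,0]/q[:,2], c["cy"]+c["fy"]*q[:,1]/q[:,2]]
def unproj(uv,z,n="top"):
    c=calibration(n); uv=np.atleast_2d(uv)
    d=np.c_[(uv[:,0]-c["cx"])/c["fx"],-(uv[:,1]-c["cy"])/c["fy"],-np.ones(len(uv))]@R.from_rotvec(c["attitude"]).as_matrix().T
    return c["eye"]+d*((z-c["eye"][2])/d[:,2])[:,None]
def fit(local,uv,x0):
    local=np.asarray(local,float)
    f=lambda p:(proj(R.from_euler('z',p[2]).apply(local)+[p[0],p[1],0])-uv).ravel()
    r=least_squares(f,x0); return r.x,r.fun.reshape(-1,2)
E
python3 - <<'E'
from h import *
np.set_printoptions(precision=3,suppress=True)
bx=lambda p:np.array(p)/6+[85,165]-.5; bn=lambda p:np.array(p)/7+[272,148]-.5
c=bx([[398,32],[668,85],[325,272],[605,338]])
w=unproj(c,.096);print(w, [np.linalg.norm(w[i]-w[j]) for i,j in((0,1),(2,3),(0,2),(1,3))])
# box -y toward image right; +x away from robot
L=[[.092,.095,.096],[.092,-.095,.096],[-.092,.095,.096],[-.092,-.095,.096]]
print("box",fit(L,c,[.45,.25,0]))
print("knob",unproj(bx([449,160]),.082+8e-3+.031), unproj(bx([449,160]),.13))
cs,sn=np.cos(np.pi/6),np.sin(np.pi/6)
def B(u,v,n): return [u, v*cs+n*sn, .056-v*sn+n*cs]
t=.008
# bin x axis: y points to front(+world y) => x toward +world x... right-handed z up: x = y cross z -> world +x
L=[B(.135+t,.065+t,.038),B(-.135-t,.065+t,.038),B(.135+t,-.033,.09),B(-.135-t,-.033,.09)]
c=bn([[28,140],[130,583],[133,42],[245,497]])
r,e=fit(L,c,[.45,-.2,0]);print("bin",r,e)
M=R.from_euler('z',r[2])
for nme,uv,n in(("tape",[166,455],.061),("block",[107,208],.03),("strip",[143,330],.02)):
    # search u,v with top at n
    q=least_squares(lambda p:(proj(M.apply(B(p[0],p[1],n))+[r[0],r[1],0])-bn(uv)).ravel(),[0,0]).x
    print(nme,q)
E
```

```text
[[0.563 0.288 0.096]
 [0.533 0.102 0.096]
 [0.393 0.317 0.096]
 [0.356 0.128 0.096]] [np.float64(0.18819167019697008), np.float64(0.1917684605596968), np.float64(0.17253418848658467), np.float64(0.17851370891214483)]
box (array([ 0.461,  0.209, -0.166]), array([[ 0.313, -1.113],
       [ 0.662, -0.843],
       [-0.453,  1.567],
       [-0.496,  0.271]]))
knob [[0.466 0.238 0.121]] [[0.463 0.236 0.13 ]]
bin [ 0.504 -0.326  0.252] [[-1.569 -2.36 ]
 [-0.5    0.   ]
 [ 0.334 -0.661]
 [ 1.582  2.63 ]]
tape [-0.086  0.021]
block [0.075 0.033]
strip [0.001 0.034]
```

```bash
cat >> h.py <<'E'
def down(deg):  # tool down, closing axis y at world azimuth deg
    a=np.radians(deg); y=np.array([np.cos(a),np.sin(a),0]); z=np.array([0,0,-1.]); return np.c_[np.cross(y,z),y,z]
def plan(p,M,n,s=None):
    s=s or ctrl.get_state(); p0=np.array(s["position"]); A=R.from_rotvec(s["tool_rot"])
    w=(A.inv()*R.from_matrix(M)).as_rotvec(); d=np.array(p)-p0
    print("twist/row",np.round(w/n,4))
    print([[float(round(v,4)) for v in (A*R.from_rotvec(w*k/n)).inv().apply(d/n)] for k in range(n)])
E
python3 - <<'E'
from h import *
plan([.466,.237,.17],down(80.5),10)
E
```

```text
twist/row [-0.0001  0.     -0.0294]
[[-0.0312, -0.0231, 0.0052], [-0.0305, -0.024, 0.0052], [-0.0298, -0.0249, 0.0052], [-0.0291, -0.0257, 0.0052], [-0.0283, -0.0266, 0.0052], [-0.0275, -0.0274, 0.0052], [-0.0267, -0.0282, 0.0052], [-0.0259, -0.029, 0.0052], [-0.025, -0.0297, 0.0052], [-0.0241, -0.0304, 0.0052]]
```

apply_moves(dp=[[-0.031,-0.023,0.005],[-0.0305,-0.024,0.005],[-0.03,-0.025,0.005],[-0.029,-0.0255,0.005],[-0.028,-0.0265,0.005],[-0.0275,-0.0275,0.005],[-0.0265,-0.028,0.005],[-0.026,-0.029,0.005],[-0.025,-0.0295,0.005],[-0.024,-0.0305,0.005]], twist=[[0,0,-0.029],[0,0,-0.029],[0,0,-0.029],[0,0,-0.029],[0,0,-0.029],[0,0,-0.029],[0,0,-0.029],[0,0,-0.029],[0,0,-0.029],[0,0,-0.029]], fingers=[0,0,0,0,0,0,0,0,0,0], newtons=20)

```text
time: 1.3
position: [0.4654, 0.2361, 0.1726]
tool_rot: [0.264, 3.13, 0.001]
ft_force: [0.5, -0.5, -0.2]
grip_width: 0.997
grip_force: 0.0
```

Run:
```python
from h import *
plan([.466,.237,.103],down(80.5),3)
```

```text
twist/row [ 0.0002  0.0002 -0.0009]
[[-0.0001, 0.0003, 0.0232], [-0.0001, 0.0003, 0.0232], [-0.0001, 0.0003, 0.0232]]
```

apply_moves(dp=[[0,0,0.023],[0,0,0.023],[0,0.001,0.02],[0,0,0],[0,0,0],[0,0,0],[0,0,0],[0,0,0],[0,0,0],[0,0,0]], twist=[[0,0,0],[0,0,0],[0,0,0],[0,0,0],[0,0,0],[0,0,0],[0,0,0],[0,0,0],[0,0,0],[0,0,0]], fingers=[0,0,0,0,1,1,1,1,1,1], newtons=20)

```text
time: 2.3
position: [0.4651, 0.2385, 0.1068]
tool_rot: [0.266, 3.13, 0.0]
ft_force: [-0.0, -0.4, 0.6]
grip_width: 0.538
grip_force: 0.0
```

apply_moves(dp=[[0,0,0],[0,0,0],[0,0,0],[0,0,0],[0,0,0]], twist=[[0,0,0],[0,0,0],[0,0,0],[0,0,0],[0,0,0]], fingers=[1,1,1,1,1], newtons=20)

```text
time: 2.8
position: [0.465, 0.2382, 0.1065]
tool_rot: [-0.267, -3.13, 0.001]
ft_force: [0.2, -1.3, 2.0]
grip_width: 0.31
grip_force: 20.0
```

Gripped: the opening is 27 mm, which matches the 28 mm head. Sliding the lid open now.

apply_moves(dp=[[0,-0.01,0],[0,-0.02,0],[0,-0.02,0],[0,-0.02,0],[0,-0.02,0],[0,-0.02,0],[0,-0.02,0],[0,-0.02,0],[0,-0.01,0],[0,-0.002,0]], twist=[[0,0,0],[0,0,0],[0,0,0],[0,0,0],[0,0,0],[0,0,0],[0,0,0],[0,0,0],[0,0,0],[0,0,0]], fingers=[1,1,1,1,1,1,1,1,1,1])

```text
time: 3.8
position: [0.4388, 0.0844, 0.1066]
tool_rot: [0.266, 3.125, 0.019]
ft_force: [9.4, 21.4, -14.0]
grip_width: 0.311
grip_force: 20.0
```

Run:
```python
from h import *
s=ctrl.get_state(); p=np.array(s["position"]);print(p,s["ft_force"],s["grip_width"],np.linalg.norm(p-[.465,.2382,.1065]))
```

```text
[0.43882519 0.0844438  0.10662937] [  9.41992934  21.36212383 -13.99881587] 0.31144697300036356 0.15596828707494884
```

apply_moves(dp=[[0,0,0],[0,0,0],[0,0,0],[0,0,0],[0,0,0],[0,0,0],[0,0,0],[0,0,0]], twist=[[0,0,0],[0,0,0],[0,0,0],[0,0,0],[0,0,0],[0,0,0],[0,0,0],[0,0,0]], fingers=[1,1,0,0,0,0,0,0])

```text
time: 4.6
position: [0.4375, 0.0781, 0.1066]
tool_rot: [-0.268, -3.13, 0.0]
ft_force: [0.2, -0.7, 1.0]
grip_width: 0.769
grip_force: 0.0
```

apply_moves(dp=[[0,0,-0.01],[0,0,-0.02],[0,0,-0.04],[0,0,-0.045],[0,0,-0.045]], twist=[[0,0,0],[0,0,0],[0,0,0],[0,0,0],[0,0,0]], fingers=[0,0,0,0,0])

```text
time: 5.1
position: [0.4373, 0.0784, 0.2689]
tool_rot: [0.267, 3.13, 0.0]
ft_force: [2.4, 0.8, -0.0]
grip_width: 0.995
grip_force: 0.0
```

```bash
cat > ov.py <<'E'
from h import *
import cv2,sys
np.set_printoptions(precision=3,suppress=True)
im=np.mean([get_image("top").astype(float) for _ in range(4)],0).astype(np.uint8)[:,:,::-1]
cv2.imwrite("pics/top_%s.png"%sys.argv[1],im)
E
python3 ov.py a
python3 - <<'E'
from h import *
import cv2
np.set_printoptions(precision=3,suppress=True)
cs,sn=np.cos(np.pi/6),np.sin(np.pi/6)
B=lambda u,v,n:[u, v*cs+n*sn, .056-v*sn+n*cs]
r=[.504,-.326,.252]; M=R.from_euler('z',r[2])
W=lambda u,v,n:proj(M.apply(B(u,v,n))+[r[0],r[1],0])[0]
im=cv2.imread("pics/top_a.png"); S=8;x0,y0=262,148
A=cv2.resize(im[y0:y0+75+15,x0:x0+70],None,fx=S*.8,fy=S*.8,interpolation=cv2.INTER_CUBIC);S*=.8
def poly(pts,c): cv2.polylines(A,[np.int32([(W(*p)+.5-[x0,y0])*S for p in pts])],True,c,1)
a=.135
poly([(a,.065,0),(-a,.065,0),(-a,-.065,0),(a,-.065,0)],(0,255,0))
poly([(a,.065,.038),(-a,.065,.038)],(255,0,0));poly([(a,-.033,.09),(-a,-.033,.09)],(255,0,255))
u,v=-.086,.021
for n in(0,.061):poly([(u+.017,v+.034,n),(u-.017,v+.034,n),(u-.017,v-.034,n),(u+.017,v-.034,n)],(0,0,255))
u,v=0.0,.0225
poly([(u+.015,v+.0425,.02),(u-.015,v+.0425,.02),(u-.015,v-.0425,.02),(u+.015,v-.0425,.02)],(255,255,0))
b=cv2.resize(im[150:240,80:210],None,fx=3,fy=3,interpolation=cv2.INTER_CUBIC)
H=np.zeros((576,800,3),np.uint8);H[:A.shape[0],:A.shape[1]]=A
w=min(b.shape[1],800-A.shape[1]);H[:b.shape[0],A.shape[1]:A.shape[1]+w]=b[:,:w]
cv2.imwrite("pics/a.png",H)
E
```

```text
(no output)
```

View pics/a.png

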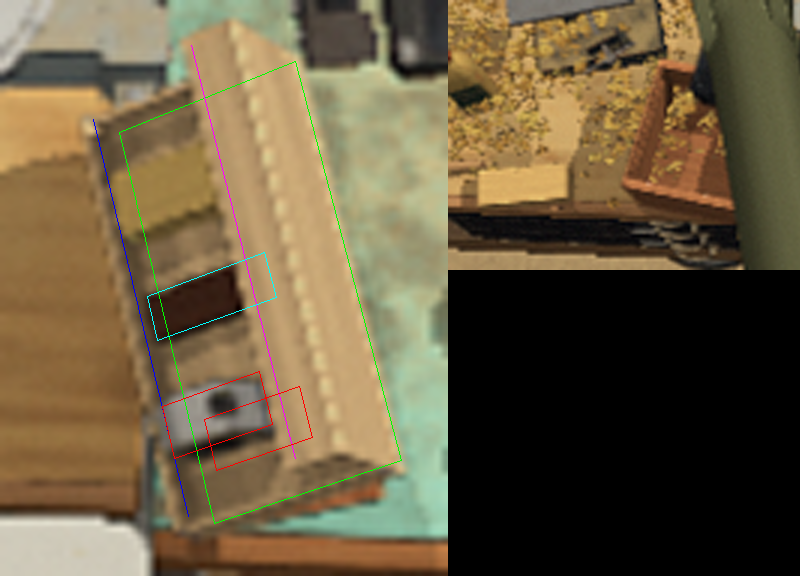

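The crop shows the lid open and the box interior clear. The drawn tape model (top face centred at crop (218,416)) sits on the chrome case to about 1 px.

```bash
cat >> h.py <<'E'
cs,sn=np.cos(np.pi/6),np.sin(np.pi/6)
MB=R.from_euler('z',.252)
def binw(u,v,n): return MB.apply([u, v*cs+n*sn, .056-v*sn+n*cs])+[.504,-.326,0]
def binR(yaw=.235):
    Q=R.from_euler('z',yaw); y=Q.apply([1,0,0]); z=-Q.apply([0,sn,cs]); return np.c_[np.cross(y,z),y,z]
E
python3 - <<'E'
from h import *
p=binw(-.086,.021,.14);print(p,binw(-.086,.021,.029),binw(-.086,.021,.061))
plan(p,binR(),14)
E
```

```text
[ 0.39872771 -0.26204213  0.16674356] [ 0.41256615 -0.3157892   0.07061474] [ 0.40857669 -0.30029455  0.09832755]
twist/row [ 0.022  -0.0329  0.0812]
[[-0.0013, -0.0245, 0.0072], [-0.003, -0.0241, 0.0078], [-0.0047, -0.0236, 0.0085], [-0.0063, -0.023, 0.0092], [-0.0078, -0.0222, 0.0099], [-0.0093, -0.0213, 0.0106], [-0.0106, -0.0202, 0.0114], [-0.0118, -0.0191, 0.0122], [-0.0129, -0.0178, 0.013], [-0.0138, -0.0164, 0.0139], [-0.0146, -0.0149, 0.0147], [-0.0153, -0.0134, 0.0155], [-0.0158, -0.0118, 0.0163], [-0.0161, -0.0101, 0.017]]
```

apply_moves(dp=[[-0.001,-0.0245,0.007],[-0.003,-0.024,0.008],[-0.005,-0.0235,0.0085],[-0.006,-0.023,0.009],[-0.008,-0.022,0.01],[-0.009,-0.021,0.0105],[-0.0105,-0.02,0.0115],[-0.012,-0.019,0.012],[-0.013,-0.018,0.013],[-0.014,-0.0165,0.014]], twist=[[0.022,-0.033,0.081],[0.022,-0.033,0.081],[0.022,-0.033,0.081],[0.022,-0.033,0.081],[0.022,-0.033,0.081],[0.022,-0.033,0.081],[0.022,-0.033,0.081],[0.022,-0.033,0.081],[0.022,-0.033,0.081],[0.022,-0.033,0.081]], fingers=[0.35,0.35,0.35,0.35,0.35,0.35,0.35,0.35,0.35,0.35])

```text
time: 6.3
position: [0.4079, -0.1652, 0.193]
tool_rot: [1.344, 2.48, -0.347]
ft_force: [-0.3, -0.9, -0.1]
grip_width: 0.65
grip_force: 0.0
```

Run:
```python
from h import *
plan(binw(-.086,.021,.14),binR(),5)
```

```text
twist/row [ 0.0165 -0.0262  0.0652]
[[-0.012, -0.0115, 0.0113], [-0.0125, -0.0105, 0.0118], [-0.0128, -0.0095, 0.0123], [-0.013, -0.0085, 0.0128], [-0.0132, -0.0074, 0.0133]]
```

apply_moves(dp=[[-0.012,-0.0115,0.0115],[-0.0125,-0.0105,0.012],[-0.013,-0.0095,0.0125],[-0.013,-0.0085,0.013],[-0.013,-0.0075,0.0135],[0,0,0],[0,0,0]], twist=[[0.0165,-0.026,0.065],[0.0165,-0.026,0.065],[0.0165,-0.026,0.065],[0.0165,-0.026,0.065],[0.0165,-0.026,0.065],[0,0,0],[0,0,0]], fingers=[0.35,0.35,0.35,0.35,0.35,0.35,0.35])

```text
time: 7.0
position: [0.3999, -0.2608, 0.1664]
tool_rot: [1.665, 2.123, -0.445]
ft_force: [0.5, 0.3, -0.2]
grip_width: 0.653
grip_force: 0.0
```

```bash
python3 ov.py b
python3 - <<'E'
from h import *
import cv2
plan(binw(-.086,.021,.029),binR(),6)
cv2.imwrite("pics/b.png",cv2.resize(cv2.imread("pics/top_b.png")[140:240,240:360],None,fx=5,fy=5,interpolation=cv2.INTER_CUBIC))
E
```

```text
twist/row [ 0.0008 -0.0003  0.0007]
[[-0.0, -0.0004, 0.0187], [-0.0, -0.0004, 0.0187], [-0.0, -0.0004, 0.0187], [-0.0, -0.0004, 0.0187], [-0.0, -0.0003, 0.0187], [-0.0, -0.0003, 0.0187]]
```

View pics/b.png

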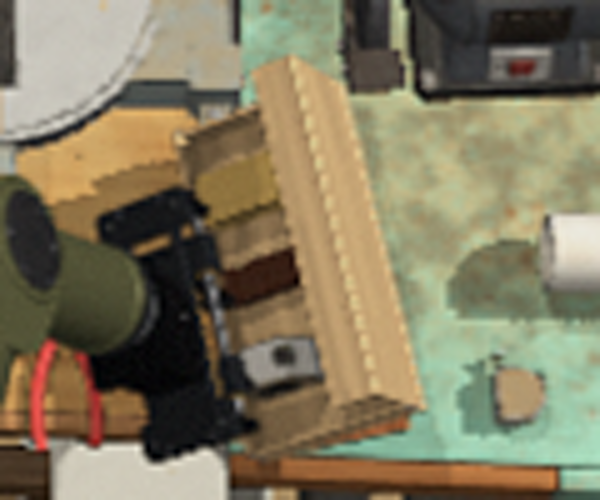

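Fingers straddle the tape's line (tape at crop (280,362)). Going down along its axis.

apply_moves(dp=[[0,0,0.019],[0,0,0.019],[0,0,0.019],[0,-0.001,0.019],[0,-0.001,0.018],[0,0,0.009],[0,0,0.009],[0,0,0],[0,0,0]], twist=[[0.002,0,0.002],[0.002,0,0.002],[0,0,0],[0,0,0],[0,0,0],[0,0,0],[0,0,0],[0,0,0],[0,0,0]], fingers=[0.35,0.35,0.35,0.35,0.35,0.35,0.35,0.35,0.35])

```text
time: 8.1
position: [0.4124, -0.3158, 0.0709]
tool_rot: [1.671, 2.116, -0.446]
ft_force: [0.2, -0.1, 0.4]
grip_width: 0.651
grip_force: 0.0
```

```bash
python3 ov.py c
python3 - <<'E'
from h import *
import cv2
plan(binw(-.086,.021,.029),binR(),1); print(ctrl.get_state()["torque"])
cv2.imwrite("pics/c.png",cv2.resize(cv2.imread("pics/top_c.png")[160:240,260:340],None,fx=7,fy=7,interpolation=cv2.INTER_CUBIC))
E
```

```text
twist/row [ 0.0007 -0.0009 -0.0011]
[[0.0003, 0.0001, 0.0004]]
[0.53954154 0.20625663 0.06122365]
```

View pics/c.png

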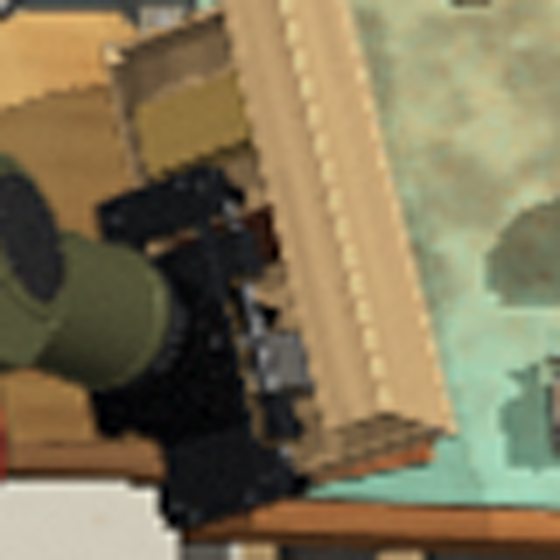

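No contact, and the tape (280,360) is between the fingers at about (262,300) and (285,410). Closing.

apply_moves(dp=[[0,0,0],[0,0,0],[0,0,0],[0,0,0],[0,0,0],[0,0,0],[0,0,0],[0,0,0]], twist=[[0,0,0],[0,0,0],[0,0,0],[0,0,0],[0,0,0],[0,0,0],[0,0,0],[0,0,0]], fingers=[1,1,1,1,1,1,1,1], newtons=40)

```text
time: 9.1
position: [0.4138, -0.3163, 0.0717]
tool_rot: [1.669, 2.115, -0.444]
ft_force: [6.0, -1.7, 1.8]
grip_width: 0.39
grip_force: 39.7
```

Width 34 mm matches. Lifting straight off the bin floor.

apply_moves(dp=[[0,0,-0.005],[0,0,-0.01],[0,0,-0.015],[0,0,-0.02],[0,0,-0.02],[0,0,-0.02],[0,0,-0.02],[0,0,-0.02],[0,0,-0.02],[0,0,0]], twist=[[0,0,0],[0,0,0],[0,0,0],[0,0,0],[0,0,0],[0,0,0],[0,0,0],[0,0,0],[0,0,0],[0,0,0]], fingers=[1,1,1,1,1,1,1,1,1,1])

```text
time: 10.1
position: [0.3942, -0.2421, 0.2008]
tool_rot: [1.671, 2.117, -0.445]
ft_force: [0.3, 0.1, -2.9]
grip_width: 0.386
grip_force: 39.6
```

Run:
```python
from h import *
p=np.array([.461,.209,0])+R.from_euler('z',-.166).apply([0,.018,.19]); print(p)
plan(p,down(-9.5),16)
```

```text
[0.4639743  0.22675256 0.19      ]
twist/row [0.0065 0.0321 0.0244]
[[0.0242, 0.011, -0.0131], [0.0249, 0.0104, -0.0124], [0.0255, 0.0097, -0.0116], [0.0261, 0.009, -0.0109], [0.0266, 0.0083, -0.0101], [0.0271, 0.0075, -0.0093], [0.0276, 0.0068, -0.0084], [0.028, 0.0061, -0.0076], [0.0284, 0.0053, -0.0067], [0.0287, 0.0046, -0.0058], [0.029, 0.0039, -0.0049], [0.0292, 0.0031, -0.004], [0.0294, 0.0024, -0.0031], [0.0295, 0.0016, -0.0022], [0.0296, 0.0009, -0.0012], [0.0296, 0.0002, -0.0003]]
```

apply_moves(dp=[[0.024,0.011,-0.013],[0.025,0.0105,-0.0125],[0.0255,0.0095,-0.0115],[0.026,0.009,-0.011],[0.0265,0.0085,-0.01],[0.027,0.0075,-0.0095],[0.0275,0.007,-0.0085],[0.028,0.006,-0.0075],[0.0285,0.0055,-0.0065],[0.0285,0.0045,-0.006]], twist=[[0.0065,0.032,0.0245],[0.0065,0.032,0.0245],[0.0065,0.032,0.0245],[0.0065,0.032,0.0245],[0.0065,0.032,0.0245],[0.0065,0.032,0.0245],[0.0065,0.032,0.0245],[0.0065,0.032,0.0245],[0.0065,0.032,0.0245],[0.0065,0.032,0.0245]], fingers=[1,1,1,1,1,1,1,1,1,1])

```text
time: 11.1
position: [0.4374, 0.0495, 0.1911]
tool_rot: [2.132, 2.086, -0.189]
ft_force: [0.1, 0.1, -2.8]
grip_width: 0.386
grip_force: 39.6
```

apply_moves(dp=[[0.029,0.004,-0.005],[0.029,0.003,-0.004],[0.0295,0.0025,-0.003],[0.0295,0.0015,-0.002],[0.0295,0.001,-0.001],[0.0295,0,0],[0,0,0],[0,0,0],[0,0,0]], twist=[[0.0065,0.032,0.0245],[0.0065,0.032,0.0245],[0.0065,0.032,0.0245],[0.0065,0.032,0.0245],[0.0065,0.032,0.0245],[0.0065,0.032,0.0245],[0,0,0],[0,0,0],[0,0,0]], fingers=[1,1,1,1,1,1,1,1,1])

```text
time: 12.0
position: [0.4644, 0.223, 0.1869]
tool_rot: [2.398, 2.025, -0.008]
ft_force: [-0.8, -0.8, -3.8]
grip_width: 0.39
grip_force: 39.6
```

```bash
python3 ov.py d
python3 - <<'E'
from h import *
import cv2
p=np.array([.461,.209,0])+R.from_euler('z',-.166).apply([0,.018,.06])
plan(p,down(-9.5),6)
cv2.imwrite("pics/d.png",cv2.resize(cv2.imread("pics/top_d.png")[140:240,110:250],None,fx=5,fy=5,interpolation=cv2.INTER_CUBIC))
E
```

```text
twist/row [ 0.0002  0.0006 -0.0004]
[[0.0005, -0.0003, 0.0214], [0.0005, -0.0003, 0.0214], [0.0005, -0.0003, 0.0214], [0.0005, -0.0003, 0.0214], [0.0004, -0.0003, 0.0214], [0.0004, -0.0002, 0.0214]]
```

View pics/d.png

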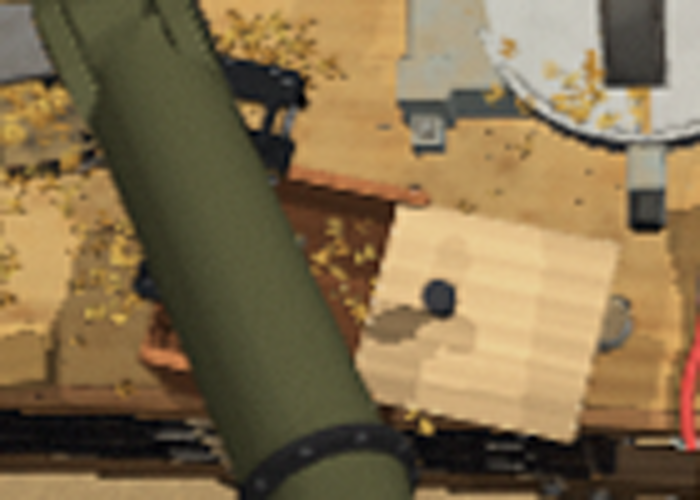

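The lid is fully open with the knob at crop (438,298), and the gripper is over the open part of the box. Lowering in stages while watching the force.

apply_moves(dp=[[0.0015,-0.001,0.021],[0.0015,0,0.025],[0,0,0.025],[0,0,0.025],[0,0,0.02],[0,0,0.015],[0,0,0.008],[0,0,0],[0,0,0]], twist=[[0,0.0035,0],[0,0,0],[0,0,0],[0,0,0],[0,0,0],[0,0,0],[0,0,0],[0,0,0],[0,0,0]], fingers=[1,1,1,1,1,1,1,1,1])

```text
time: 13.1
position: [0.4652, 0.2282, 0.0501]
tool_rot: [2.399, 2.028, 0.004]
ft_force: [-0.5, -0.2, -3.0]
grip_width: 0.39
grip_force: 39.6
```

apply_moves(dp=[[0,0,0.002],[0,0,0.002],[0,0,0.002],[0,0,0],[0,0,0]], twist=[[0,0,0],[0,0,0],[0,0,0],[0,0,0],[0,0,0]], fingers=[1,1,1,1,1])

```text
time: 13.6
position: [0.4647, 0.228, 0.0434]
tool_rot: [2.399, 2.028, 0.002]
ft_force: [-0.3, -0.6, -3.0]
grip_width: 0.388
grip_force: 39.6
```

apply_moves(dp=[[0,0,0.001],[0,0,0.001],[0,0,0.001],[0,0,0.001],[0,0,0],[0,0,0]], twist=[[0,0,0],[0,0,0],[0,0,0],[0,0,0],[0,0,0],[0,0,0]], fingers=[1,1,1,1,1,1])

```text
time: 14.2
position: [0.4647, 0.228, 0.0394]
tool_rot: [2.399, 2.028, 0.002]
ft_force: [0.5, 0.3, -2.9]
grip_width: 0.39
grip_force: 39.6
```

apply_moves(dp=[[0,0,0.001],[0,0,0.001],[0,0,0.001],[0,0,0],[0,0,0]], twist=[[0,0,0],[0,0,0],[0,0,0],[0,0,0],[0,0,0]], fingers=[1,1,1,1,1])

```text
time: 14.7
position: [0.4647, 0.228, 0.0363]
tool_rot: [2.399, 2.028, 0.002]
ft_force: [0.9, 0.2, -4.4]
grip_width: 0.389
grip_force: 39.6
```

apply_moves(dp=[[0,0,0.001],[0,0,0.001],[0,0,0.001],[0,0,0],[0,0,0]], twist=[[0,0,0],[0,0,0],[0,0,0],[0,0,0],[0,0,0]], fingers=[1,1,1,1,1])

```text
time: 15.2
position: [0.4649, 0.2278, 0.0346]
tool_rot: [2.398, 2.027, 0.002]
ft_force: [-1.7, -2.9, 5.1]
grip_width: 0.385
grip_force: 39.8
```

Floor contact at TCP z 0.0346 (expected 0.037). Releasing.

apply_moves(dp=[[0,0,0],[0,0,0],[0,0,0],[0,0,0],[0,0,0],[0,0,0],[0,0,0],[0,0,0]], twist=[[0,0,0],[0,0,0],[0,0,0],[0,0,0],[0,0,0],[0,0,0],[0,0,0],[0,0,0]], fingers=[0.35,0.35,0.35,0.35,0.35,0.35,0.35,0.35])

```text
time: 16.0
position: [0.4647, 0.228, 0.0334]
tool_rot: [2.399, 2.028, 0.002]
ft_force: [0.2, -0.9, -0.7]
grip_width: 0.651
grip_force: 0.0
```

apply_moves(dp=[[0,0,-0.01],[0,0,-0.02],[0,0,-0.03],[0,0,-0.03],[0,0,-0.035],[0,0,-0.035],[0,0,0]], twist=[[0,0,0],[0,0,0],[0,0,0],[0,0,0],[0,0,0],[0,0,0],[0,0,0]], fingers=[0.35,0.35,0.35,0.35,0.35,0.35,0.35])

```text
time: 16.7
position: [0.4674, 0.2297, 0.1998]
tool_rot: [2.396, 2.026, 0.018]
ft_force: [0.7, 0.4, -0.5]
grip_width: 0.65
grip_force: 0.0
```

Run:
```python
from h import *
plan([.4375,.078,.19],down(80.3),14)
```

```text
twist/row [ 0.0009  0.0002 -0.112 ]
[[-0.011, -0.0003, 0.0006], [-0.0109, -0.0015, 0.0006], [-0.0107, -0.0028, 0.0006], [-0.0103, -0.0039, 0.0006], [-0.0098, -0.0051, 0.0006], [-0.0092, -0.0061, 0.0006], [-0.0084, -0.0071, 0.0006], [-0.0076, -0.008, 0.0006], [-0.0067, -0.0088, 0.0006], [-0.0056, -0.0095, 0.0007], [-0.0045, -0.0101, 0.0007], [-0.0034, -0.0105, 0.0007], [-0.0022, -0.0108, 0.0007], [-0.001, -0.011, 0.0007]]
```

apply_moves(dp=[[-0.011,0,0],[-0.011,-0.0015,0],[-0.0105,-0.003,0],[-0.0105,-0.004,0],[-0.01,-0.005,0],[-0.009,-0.006,0],[-0.0085,-0.007,0],[-0.0075,-0.008,0],[-0.0065,-0.009,0],[-0.0055,-0.0095,0]], twist=[[0,0,-0.112],[0,0,-0.112],[0,0,-0.112],[0,0,-0.112],[0,0,-0.112],[0,0,-0.112],[0,0,-0.112],[0,0,-0.112],[0,0,-0.112],[0,0,-0.112]], fingers=[0,0,0,0,0,0,0,0,0,0])

```text
time: 17.7
position: [0.4426, 0.1192, 0.1933]
tool_rot: [0.948, 2.994, 0.001]
ft_force: [0.0, 0.1, 0.6]
grip_width: 1.001
grip_force: 0.0
```

apply_moves(dp=[[-0.0045,-0.01,0],[-0.0035,-0.0105,0],[-0.002,-0.011,0],[-0.001,-0.011,0],[0,0,0],[0,0,0]], twist=[[0,0,-0.112],[0,0,-0.112],[0,0,-0.112],[0,0,-0.112],[0,0,0],[0,0,0]], fingers=[0,0,0,0,0,0])

```text
time: 18.3
position: [0.4343, 0.0767, 0.1934]
tool_rot: [0.271, 3.128, 0.002]
ft_force: [0.3, 0.2, 1.0]
grip_width: 1.001
grip_force: 0.0
```

```bash
python3 ov.py e
python3 - <<'E'
from h import *
import cv2
plan([.4375,.078,.1065],down(80.3),4)
cv2.imwrite("pics/e.png",cv2.resize(cv2.imread("pics/top_e.png")[150:240,120:230],None,fx=6,fy=6,interpolation=cv2.INTER_CUBIC))
E
```

```text
twist/row [ 0.0002  0.0003 -0.0002]
[[-0.0007, 0.0004, 0.0217], [-0.0007, 0.0004, 0.0217], [-0.0007, 0.0004, 0.0217], [-0.0007, 0.0004, 0.0217]]
```

View pics/e.png

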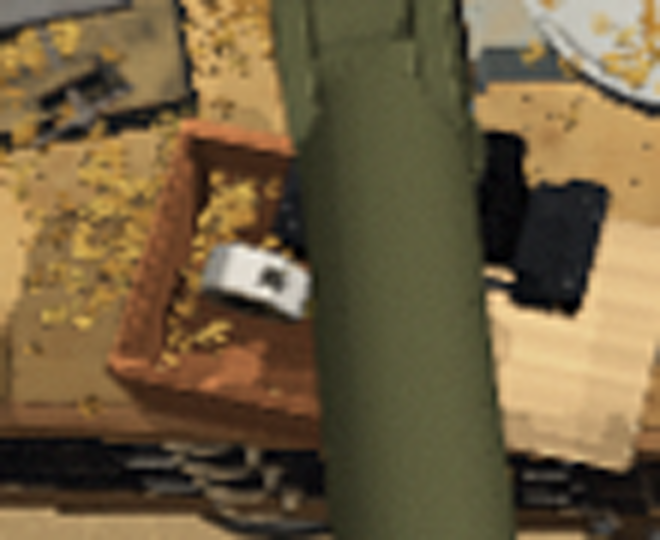

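The tape stands upright in the box, its top at crop (258,280). Next I pinch the knob.

apply_moves(dp=[[-0.0015,0.001,0.022],[-0.0015,0.0005,0.022],[0,0,0.022],[0,0,0.021],[0,0,0],[0,0,0],[0,0,0],[0,0,0],[0,0,0],[0,0,0]], twist=[[0,0,0],[0,0,0],[0,0,0],[0,0,0],[0,0,0],[0,0,0],[0,0,0],[0,0,0],[0,0,0],[0,0,0]], fingers=[0,0,0,0,0,1,1,1,1,1], newtons=20)

```text
time: 19.5
position: [0.438, 0.0774, 0.1068]
tool_rot: [0.266, 3.128, 0.001]
ft_force: [0.2, 0.1, -0.6]
grip_width: 0.633
grip_force: 0.0
```

apply_moves(dp=[[0,0,0],[0,0,0],[0,0,0],[0,0,0],[0,0,0],[0,0,0]], twist=[[0,0,0],[0,0,0],[0,0,0],[0,0,0],[0,0,0],[0,0,0]], fingers=[1,1,1,1,1,1])

```text
time: 20.1
position: [0.4391, 0.0845, 0.1065]
tool_rot: [0.261, 3.126, 0.016]
ft_force: [4.1, 15.6, -7.7]
grip_width: 0.313
grip_force: 20.0
```

apply_moves(dp=[[0,0.01,0],[0,0.02,0],[0,0.02,0],[0,0.02,0],[0,0.02,0],[0,0.02,0],[0,0.02,0],[0,0.02,0],[0,0.008,0],[0,0.003,0]], twist=[[0,0,0],[0,0,0],[0,0,0],[0,0,0],[0,0,0],[0,0,0],[0,0,0],[0,0,0],[0,0,0],[0,0,0]], fingers=[1,1,1,1,1,1,1,1,1,1])

```text
time: 21.1
position: [0.4648, 0.2362, 0.1065]
tool_rot: [0.265, 3.13, -0.0]
ft_force: [-2.1, -3.0, 3.1]
grip_width: 0.309
grip_force: 20.0
```

apply_moves(dp=[[0,0.002,0],[0,0,0],[0,0,0]], twist=[[0,0,0],[0,0,0],[0,0,0]], fingers=[1,1,1])

```text
time: 21.4
position: [0.465, 0.2375, 0.1064]
tool_rot: [0.268, 3.129, 0.001]
ft_force: [-1.7, -1.0, 2.7]
grip_width: 0.309
grip_force: 20.0
```

apply_moves(dp=[[0,0.002,0],[0,0.002,0],[0,0.001,0],[0,0,0],[0,0,0]], twist=[[0,0,0],[0,0,0],[0,0,0],[0,0,0],[0,0,0]], fingers=[1,1,1,1,1])

```text
time: 21.9
position: [0.4659, 0.2424, 0.1064]
tool_rot: [0.267, 3.13, -0.001]
ft_force: [-3.4, -3.6, 4.1]
grip_width: 0.311
grip_force: 20.0
```

apply_moves(dp=[[0,0.002,0],[0,0.002,0],[0,0.002,0],[0,0,0],[0,0,0]], twist=[[0,0,0],[0,0,0],[0,0,0],[0,0,0],[0,0,0]], fingers=[1,1,1,1,1])

```text
time: 22.4
position: [0.4659, 0.2424, 0.1061]
tool_rot: [-0.271, -3.127, 0.015]
ft_force: [-7.0, -14.7, 12.5]
grip_width: 0.309
grip_force: 20.0
```

Hard stop at y 0.2424, about 0.16 m of travel from the open stop, so the lid is shut. Relaxing, releasing and backing off.

apply_moves(dp=[[0,-0.003,0],[0,-0.0025,0],[0,0,0],[0,0,0],[0,0,0],[0,0,0],[0,0,0],[0,0,0],[0,0,0]], twist=[[0,0,0],[0,0,0],[0,0,0],[0,0,0],[0,0,0],[0,0,0],[0,0,0],[0,0,0],[0,0,0]], fingers=[1,1,1,0,0,0,0,0,0])

```text
time: 23.3
position: [0.4663, 0.2437, 0.1064]
tool_rot: [0.266, 3.129, 0.001]
ft_force: [-0.3, 0.0, -0.3]
grip_width: 0.775
grip_force: 0.0
```

apply_moves(dp=[[0,0,-0.01],[0,0,-0.02],[0,0,-0.04],[0,0,-0.04],[0,0.03,0],[0,0.05,0],[0,0.05,0],[0,0.05,0],[0,0.03,0],[0,0,0]], twist=[[0,0,0],[0,0,0],[0,0,0],[0,0,0],[0,0,0],[0,0,0],[0,0,0],[0,0,0],[0,0,0],[0,0,0]], fingers=[0,0,0,0,0,0,0,0,0,0])

```text
time: 24.3
position: [0.4995, 0.4558, 0.2161]
tool_rot: [-0.257, -3.13, -0.005]
ft_force: [-0.4, 0.7, 0.9]
grip_width: 0.999
grip_force: 0.0
```

```bash
python3 ov.py f
python3 - <<'E'
import cv2
cv2.imwrite("pics/f.png",cv2.resize(cv2.imread("pics/top_f.png")[140:240,80:340],None,fx=3,fy=3,interpolation=cv2.INTER_CUBIC))
E
```

```text
(no output)
```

View pics/f.png

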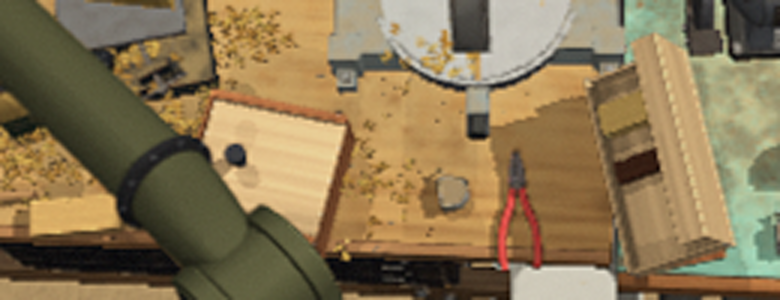

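The lid is shut: the knob at crop (236,155) is full-frame (158.7,191.7), against (159.8,191.7) at the start. Both offcuts are still in the bin and the pliers haven't moved. Handing in.

```bash
python3 -c "
from bench import ctrl
print(ctrl.close_job())"
```

```text
the job is handed in; nothing more can be done
None
```

The job is handed in at about 24 s of the 67 s allowed: the tape measure stands upright on the toolbox floor, the lid is pushed shut to its stop, and both offcuts are still in the bin; the hand-in returned no verdict.

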